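# Put the jar away and snap the kit case shut

## Task

Stand the squat white jar upright in the empty half of the open kit case and let go of it, then swing the case's lid over and press it down until both front corners have snapped home. Be firm but do not force the lid, and leave the flask, the beaker and the wash bottle where they stand.

Things in the scene. Friction and masses are not known exactly. Their poses are not given: they have to be found in the camera images.
- case: Grey plastic kit case, outside 140 (x) by 220 (y) by 100 mm high, walls and floor 5 mm. Origin: centre of its underside, 12 mm above the table; x points from the front wall to the hinge side, z up. A black foam block, top 60 mm above the underside, fills the half at y = +25 to +105 mm; the half at y = -105 to +25 mm is empty. It cannot slide or turn.
- mat: Grey foam mat under the case, 190 x 270 x 12 mm, fixed to the table. It is soft: the case sinks in it about 1 mm per 4 N of push (14 mm at most) and comes back. Origin: centre of its underside.
- bay (a point): Centre of the empty half's floor: in the case's frame x 0, y -40 mm, z 5 mm. The free floor is 130 x 130 mm, walls rise 95 mm above it.
- lid (a joint): Angle of the case's lid, rad: 0 = fully shut, about 0.08 = lying on its unsnapped catches, 1.57 = upright; starts at 1.6 to 1.9 (leaning away from the front), end stop 2.0. The hinge is stiff (0.3 N m of friction): the lid stays where it is left.
- lid_hinge (a point): Middle of the hinge axis, in the lid's underside plane; in the case's frame x +70, y 0, z 103 mm; the axis runs along y. Lid: grey plate 230 mm wide, 8 mm thick, free edge 155 mm from the hinge. Two black snap tongues hang 22 mm below it near its front corners. It twists (about 5 N m/rad): one front corner can go down while the other stays up.
- corner_left (a point): Top of the lid's front left corner (dark pad 24 x 34 mm), over the left catch: 137.5 mm from the hinge, 85 mm to the case's +y, 8 mm above the lid's underside plane. Height in the case's frame: 111 mm snapped home, about 11 mm more on the unsnapped catch. The catch gives way at 9 to 17 N here; press on to the hard stop, or it hangs part-way.
- corner_right (a point): The same at the front right corner, 85 mm to the case's -y. A push in the middle of the front edge meets both catches at once and takes about 20 to 32 N. Over 45 N would crack the lid.
- jar: Squat white plastic jar with a white screw lid: 52 mm diameter up to 66 mm, lid 49 mm diameter, 88 mm high in all, about 0.2 kg, standing on the table at the start. Origin: centre of its underside, z up.
- flask: Stoppered glass conical flask, 84 mm wide at the foot, 148 mm high; origin at the centre of its underside. To be left alone.
- beaker: Clear plastic beaker, 100 mm wide, 125 mm high; origin at the centre of its underside. To be left alone.
- washbottle: White wash bottle with a red cap, 72 mm wide, 195 mm high; origin at the centre of its underside. To be left alone.
Not all that is in view belongs to the job. What is shaped like the jar but orange is not meant.

How it is judged:
By the outcome, as a careful person would: the job done as asked, in the order asked, and still so for the second after the job is handed in, with the robot touching nothing.
It also fails if it takes over 67 s, if anything falls off the work surface, if the arm or the gripper's body presses on something with over 40 N, if the wrist force passes 120 N, or if a joint passes its speed limit or range.

## Robot

A 6-joint arm with a two-finger parallel gripper is mounted at the origin on the work surface. World frame = base frame: x ahead of the robot, y to its left, z up, the work surface at z = 0. Lengths are in m, angles in rad, forces in N, time in s.
With the tool pointing down it reaches from about 0.375 to 0.75 m from the base axis. Payload 9 kg.
Tool frame: the origin (TCP) lies midway between the tips of the shut fingers; the grasp point (between the pads) lies 19 mm behind it (arm.grip_depth is the distance from the TCP to the grasp point, in m); z points along the fingers, y is the line along which they close (so a half turn about z gives the same grasp; the last joint's range is limited). The gripper opens to 85 mm and grips with 20 to 120 N. Pads are 22 mm wide; open, the fingers measure 114 mm over their backs; the gripper's body (76 mm by 85 mm) begins 54 mm behind the grasp point. The pads swing forward as they close: fully open they stand 13 mm farther back than shut.
Start: joints at [0.914, 0.104, 0.097, 1.564, 0, 1.353], TCP at [0.255, 0.543, 0.231] pointing down, gripper open.
Joint ranges: [-2.99, 2.99], [-0.84, 1.86], [-1.1, 1.16], [-1.84, 2.11], [-1.51, 1.56], [-3.14, 3.14]. Speed limits (rad/s): [2.22, 2.22, 2.57, 3.14, 3.14, 3.14].

## Interface

Orientations are given as a unit quaternion [w, x, y, z].
In Python, from workcell import arm gives the robot as it stands. Calls block until the motion is done:
- arm.move_pose(position, orientation): joint-space move of the TCP to a pose.
- arm.movel(position, orientation=None, speed=0.15): straight line of the TCP; orientation=None keeps the orientation; speed is the mean speed in m/s.
- arm.goto_joints(angles): joint-space move.
- arm.command_gripper(opening): finger opening in m; the grip force is fixed at half the most; returns when the fingers have stopped.
- arm.dwell(seconds).
- arm.ik(position, orientation): joint angles nearest the present ones, or None.
- arm.read_state(): the state.
- arm.capture(name): name is "side" or "top" or "wrist"; returns a dict with "color" (384x512x3 uint8, red, green, blue), "depth" (384x512 float32, m along the optical axis (not along the pixel's ray), 0 where there is no reading), "fx", "fy", "cx", "cy" (pixels), "camera_from_world" (4x4, takes a point from world to camera coordinates); the wrist camera has in their place "tool_from_camera" (4x4, takes a point from camera to tool coordinates, whose origin is the TCP and whose axes are the flange's). Camera axes: x right, y up, looking along -z (the intrinsics and any distortion apply to the point x, -y, -z); pixel columns grow to the right and rows downward; lengths in m; the calibration is good to about 2 mm. A picture is of the moment at which its call begins: read the wrist's pose just before it.
A pose or a line that the arm cannot do raises arm.PlanningError and nothing moves.
- arm.job_done(): hands the job in; it is judged then, once.
The state is a dict: "clock": time; "q": joint angles; "qvel": joint speeds; "effort": joint torques, N m; "tool_pos": TCP position; "tcp_rot": TCP orientation; "contact_force": force on the tool from outside, world axes, zero at the start; "torque": the same for the moment, N m; "gripper_width": finger opening in m; "gripper_force": force on a finger pad.
Only numpy, scipy, OpenCV 4.12 (cv2) and the standard library are available. Lean on these libraries where they do the work, as an engineer would, in place of code of your own. Each camera call takes 0.05 s, during which the arm holds its last target. There are 200 camera calls.

## Working session

There is one attempt and no reset: what is moved stays moved. The work goes in short steps, each a Python script; the robot and the scene stay as the last script left them, time stands still between calls to the robot, and variables do not carry over. Pictures are saved under pics/ and viewed, at most 10 in all, crops included, and the job is handed in when it is done.

```bash
ls; mkdir -p pics; cat > h.py <<'E'
import numpy as np, cv2
from scipy.spatial.transform import Rotation as R
from workcell import arm
def cloud(c, T=None):
    d=c["depth"]; v,u=np.indices(d.shape)
    P=np.stack([(u-c["cx"])/c["fx"]*d, -(v-c["cy"])/c["fy"]*d, -d, np.ones_like(d)],-1)
    M=T if T is not None else np.linalg.inv(c["camera_from_world"])
    W=(P@M.T)[...,:3]; W[d<=0]=np.nan
    return W
def save(c,n): cv2.imwrite("pics/"+n,c["color"][...,::-1])
E
python3 - <<'E'
from h import *
s=arm.read_state(); print(s)
out=[]
for n in("top","side"):
    c=arm.capture(n); print(n,{k:v for k,v in c.items() if k not in("color","depth")}, (c["depth"]>0).mean())
    np.savez(n+".npz",**c); out.append(c["color"])
cv2.imwrite("pics/a.png",np.vstack(out)[...,::-1][:, :] if 0 else cv2.resize(np.vstack(out)[...,::-1],(800*512*384//(512*384),600)) if 0 else out[0][...,::-1]); cv2.imwrite("pics/b.png",out[1][...,::-1])
E
```

```text
pics
{'clock': 0.0, 'q': array([ 9.14310542e-01,  1.04694754e-01,  9.64621025e-02,  1.56386522e+00,
       -8.66051752e-06,  1.35310006e+00]), 'qvel': array([ 2.40695682e-03, -1.70236126e-04,  1.21796395e-03, -1.34121483e-04,
        3.75537181e-04, -8.58236767e-05]), 'effort': array([ 1.65544716e-04, -5.56926334e+01,  5.03652692e+01,  1.67232292e-02,
       -4.33075693e-04,  1.42511487e-05]), 'tool_pos': array([0.25469767, 0.54290361, 0.23052102]), 'tcp_rot': array([-2.71553295e-04,  2.17638881e-01,  9.76029146e-01, -5.91425866e-04]), 'contact_force': array([-0.1331681 ,  0.47886675,  0.67111024]), 'torque': array([ 0.00954207, -0.03193609,  0.05109599]), 'gripper_force': 0.0, 'gripper_width': 0.08524592430713039}
top {'fx': 384.95104478074387, 'fy': 384.95104478074387, 'cx': 256.68400088776053, 'cy': 194.18422079718798, 'camera_from_world': array([[ 0.00276085, -0.99983613,  0.017891  , -0.01128802],
       [ 0.99701288,  0.00413312,  0.07712476, -0.59191674],
       [-0.07718606,  0.01762462,  0.99686092, -1.17654802],
       [ 0.        ,  0.        ,  0.        ,  1.        ]])} 0.996063232421875
side {'fx': 398.9428315745776, 'fy': 398.9428315745776, 'cx': 249.4504362283145, 'cy': 194.78316444858763, 'camera_from_world': array([[ 0.85690731, -0.5154578 ,  0.00362105, -0.50654966],
       [ 0.33091937,  0.55548586,  0.76284194, -0.25469244],
       [-0.39522427, -0.65248656,  0.64657487, -1.10742624],
       [ 0.        ,  0.        ,  0.        ,  1.        ]])} 0.9959208170572916
```

View pics/a.png

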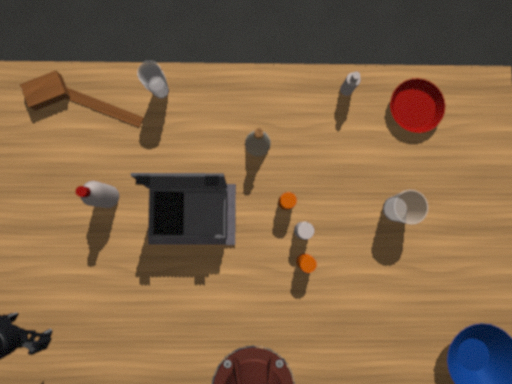

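View pics/b.png

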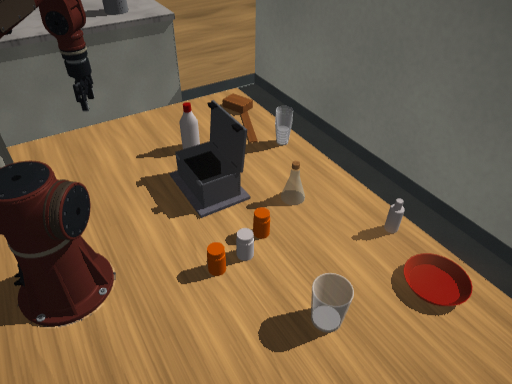

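The top view shows the white jar at (305,230) between the orange ones at (288,201) and (308,264). The case is at about (190,210), with its lid standing on the far side, and the flask (258,140) is well clear of it. Next I measure from the depth images.

```bash
python3 - <<'E'
from h import *
c=dict(np.load("top.npz")); W=cloud(c); col=c["color"].astype(int); X,Y,Z=W[...,0],W[...,1],W[...,2]
print("table z",np.nanmedian(Z[280:330,100:200]))
for n,(v,u) in dict(jar=(230,305),o1=(201,288),o2=(264,308),flask=(132,259),bottle=(190,82)).items():
    m=np.zeros(Z.shape,bool); m[v-14:v+15,u-14:u+15]=1
    zt=np.nanmax(np.where(m,Z,np.nan)); k=m&(Z>zt-.012); print(n,zt.round(4),X[k].mean().round(4),Y[k].mean().round(4),k.sum(),np.ptp(X[k]),np.ptp(Y[k]))
reg=np.zeros(Z.shape,bool); reg[160:260,125:245]=1
def rect(k,n):
    k=cv2.morphologyEx((k&reg).astype(np.uint8),cv2.MORPH_OPEN,np.ones((2,2)))>0
    nl,L,st,_=cv2.connectedComponentsWithStats(k.astype(np.uint8)); L=L==1+np.argmax(st[1:,4])
    r=cv2.minAreaRect(np.stack([X[L],Y[L]],-1).astype(np.float32)*1000); print(n,r,L.sum(),Z[L].mean())
rect((Z>.1)&(Z<.122),"rim"); rect((Z>.062)&(Z<.08)&(col.sum(-1)<60),"foam"); rect((Z>.007)&(Z<.03),"mat+floor");rect((Z>.13),"lid")
k=reg&(Z>.125); print("lid z range",np.nanmax(Z[k]))
for v in range(168,252,4): print(v,[int(1000*z) for z in Z[v,130:242:5]])
s=dict(np.load("side.npz")); S=cloud(s)
k=(S[...,2]>.13)&(abs(S[...,1]-.2)<.14)&(S[...,0]>.5)&(S[...,0]<.75)&(S[...,1]>0.07)
p=S[k]; print("side lid",k.sum(),p.min(0),p.max(0))
for lo in np.arange(.13,.28,.02):
    q=p[(p[:,2]>lo)&(p[:,2]<lo+.02)]; 
    if len(q): print(lo.round(2),len(q),np.median(q,0).round(3), q[:,1].min().round(3),q[:,1].max().round(3))
E
```

```text
table z -0.00010232591058190188
jar 0.0929 0.4808 -0.1509 216 0.04392087608315187 0.047307759650953324
o1 0.0926 0.5698 -0.1005 216 0.04751768475226059 0.04721683987551738
o2 0.0927 0.383 -0.1578 221 0.04660206382869103 0.04763790657961872
flask 0.153 0.7569 -0.0108 72 0.026197596321266947 0.022783535710498203
bottle 0.1995 0.5849 0.4594 114 0.02700697436829469 0.030500362406705894
rim ((477.23712158203125, 172.0807342529297), (125.697021484375, 281.0819396972656), 32.368404388427734) 617 nan
foam ((523.9329223632812, 260.2257080078125), (123.15982818603516, 72.30845642089844), 9.967656135559082) 1047 nan
mat+floor ((537.6199340820312, 151.20321655273438), (121.42761993408203, 124.42391967773438), 11.882280349731445) 1700 nan
lid ((624.324462890625, 223.4486083984375), (55.008846282958984, 288.88299560546875), 2.527543067932129) 1347 nan
lid z range 0.27562329239860495
168 [-3, -5, -2, 0, -2, 1, 4, 4, -1, -3, -1, -3, 0, 0, 2, 0, -1, 0, -2, -4, 0, -3, 2]Traceback (most recent call last):
  File "<stdin>", line 14, in <module>
ValueError: cannot convert float NaN to integer
```

```bash
python3 - <<'E'
from h import *
c=dict(np.load("top.npz")); W=cloud(c); col=c["color"].astype(int); X,Y,Z=W[...,0],W[...,1],W[...,2]
reg=np.zeros(Z.shape,bool); reg[160:260,125:245]=1
def rect(k,n):
    k=cv2.morphologyEx((k&reg).astype(np.uint8),cv2.MORPH_CLOSE,np.ones((2,2)))
    nl,L,st,_=cv2.connectedComponentsWithStats(k); L=(L==1+np.argmax(st[1:,4]))&~np.isnan(Z)
    r=cv2.minAreaRect(np.stack([X[L],Y[L]],-1).astype(np.float32)*1000); print(n,np.round(np.r_[r[0],r[1],r[2]],1),L.sum(),Z[L].mean())
rect((Z>.1)&(Z<.125),"rim"); rect((Z>.06)&(Z<.085),"foam"); rect((Z>.008)&(Z<.03),"floor");rect((Z>.14),"lid")
for v in range(168,252,4): print(v,[int(1000*z) if z==z else None for z in Z[v,130:242:5]])
s=dict(np.load("side.npz")); S=cloud(s)
k=(S[...,2]>.13)&(S[...,0]>.5)&(S[...,0]<.75)&(S[...,1]>0.03)&(S[...,1]<.36)
p=S[k]
for lo in np.arange(.13,.28,.02):
    q=p[(p[:,2]>lo)&(p[:,2]<lo+.02)]
    if len(q): print(lo.round(2),len(q),np.median(q,0).round(3), q[:,1].min().round(3),q[:,1].max().round(3))
# plane fit on lid
A=p-np.median(p,0); A=A[np.linalg.norm(A,axis=1)<.15]; u,d,vt=np.linalg.svd(A-A.mean(0),full_matrices=False); print("lid normal",vt[2],d)
big=cv2.resize(c["color"][150:260,120:250],None,fx=6,fy=5,interpolation=cv2.INTER_CUBIC); cv2.imwrite("pics/c.png",big[...,::-1])
E
```

```text
rim [5.290e+02 2.089e+02 1.600e+02 2.511e+02 1.000e-01] 659 0.09141441371586918
foam [529.2 254.3 130.9  90.6   1.1] 1288 0.07202025437606618
floor [5.292e+02 1.517e+02 1.275e+02 1.320e+02 2.000e-01] 1703 0.01992392518706858
lid [609.5 223.9  61.9 291.6   7.4] 1268 0.22242924407555079
168 [-3, -5, -2, 0, -2, 1, 4, 4, -1, -3, -1, -3, 0, 0, 2, 0, -1, 0, -2, -4, 0, -3, 2]
172 [-1, 4, -2, 1, 1, -2, -1, 2, 0, 0, -2, 0, 0, 0, -3, 1, 0, 1, 0, 1, 0, None, 1]
176 [-4, 260, 268, 271, 265, 264, 267, 268, 265, 266, 269, 271, 268, 267, 269, 266, 270, 269, 266, 2, -2, 0, -1]
180 [3, 269, 270, 270, 223, 223, 223, 221, 220, 222, 222, 223, 220, 223, 225, 269, 273, 267, 225, 194, -4, 2, -3]
184 [2, 268, 269, 269, 171, 171, 179, 172, 176, 173, 173, 172, 174, 176, 172, 271, 271, 271, 177, 174, 10, 13, 2]
188 [1, 4, 1, 2, 120, 119, 115, 116, 118, 122, 121, 121, 119, 119, 120, 122, 124, 121, 122, 126, 8, 11, 0]
192 [2, -5, -2, -5, 115, 70, 69, 70, None, 76, 69, 51, 51, 57, 50, 57, 57, 56, 55, 114, 12, 9, 0]
196 [0, 2, -5, 0, 112, 70, 68, 71, 69, 72, 73, 15, 18, 14, 16, 16, 19, 18, 15, 110, 13, 9, -1]
200 
[... 930 characters left out ...]
09, None, 96, 10, 1, -2]
240 [-1, 0, 0, -2, 11, 13, 8, 12, 8, 14, 11, 10, 11, 13, 11, 10, 13, 7, 13, 12, 8, 6, 0]
244 [3, -2, 0, 1, 14, 15, 13, 12, 13, 10, 6, 13, 11, 6, 11, 14, 11, 14, 10, 11, 10, -1, 0]
248 [0, 0, 0, -1, 0, 1, -3, -2, 0, -1, -3, 0, 2, -3, -2, 1, -4, 0, -2, 0, -3, -1, 0]
0.13 177 [0.607 0.184 0.14 ] 0.078 0.308
0.15 187 [0.609 0.181 0.16 ] 0.077 0.312
0.17 188 [0.612 0.176 0.18 ] 0.077 0.315
0.19 190 [0.614 0.179 0.2  ] 0.077 0.305
0.21 196 [0.616 0.177 0.219] 0.076 0.306
0.23 183 [0.618 0.191 0.239] 0.076 0.306
0.25 229 [0.62  0.183 0.264] 0.077 0.312
0.27 108 [0.615 0.175 0.271] 0.08 0.304
lid normal [-0.99692339 -0.00425501  0.07826653] [2.6671976  1.67465674 0.17279408]
```

View pics/c.png

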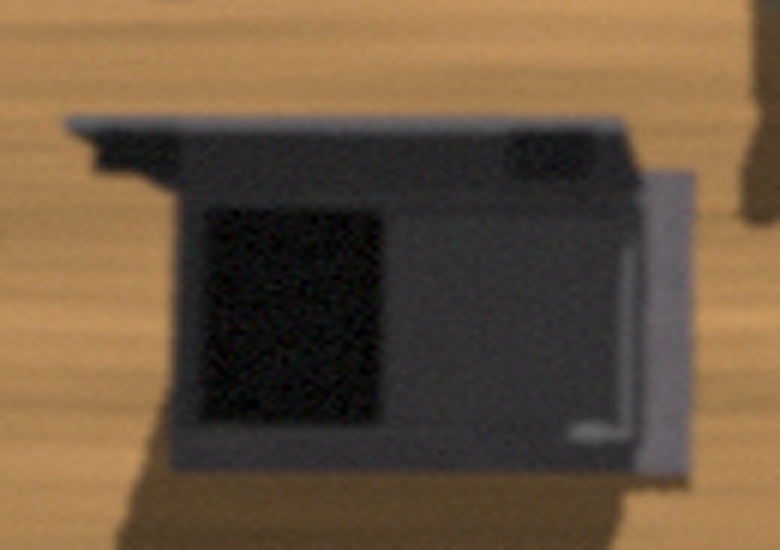

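The case is at about (0.531, 0.192) with no yaw. The lid is at about 1.65 rad, and its y extent of 0.077–0.307 fits the given 230 mm width. The jar is at (0.481, -0.151). I'll grasp it with the fingers closing along y, which keeps them clear of the orange jars.

```bash
python3 - <<'E'
from h import *
p=arm.read_state()["tool_pos"]
sols={}
for q in([0,1,0,0],[0,0,1,0]):
    for P in([.481,-.151,.20],[.481,-.151,.032],[.515,.152,.05],[.67,.192,.23],[.464,.277,.12]):
        j=arm.ik(P,q); print(q,P,None if j is None else np.round(j,2))
arm.movel(p+[0,0,.16],speed=.4)
Q=[0,1,0,0] if abs((arm.ik([.481,-.151,.2],[0,1,0,0]) or [0]*5+[9])[5] if not isinstance(arm.ik([.481,-.151,.2],[0,1,0,0]),np.ndarray) else arm.ik([.481,-.151,.2],[0,1,0,0])[5])<2.2 else [0,0,1,0]
print(Q); arm.move_pose([.481,-.151,.20],Q)
T=arm.read_state(); M=np.eye(4); w,x,y,z=T["tcp_rot"]; M[:3,:3]=R.from_quat([x,y,z,w]).as_matrix(); M[:3,3]=T["tool_pos"]
c=arm.capture("wrist"); W=cloud(c,M@c["tool_from_camera"]); save(c,"w1.png")
k=(W[...,2]>.075)&(W[...,2]<.105)&(abs(W[...,0]-.48)<.06)&(abs(W[...,1]+.15)<.05)&(c["color"].min(-1)>90)
print(k.sum(),np.round([W[k].min(0),W[k].max(0),W[k].mean(0)],4),arm.read_state()["clock"])
E
```

```text
[0, 1, 0, 0] [0.481, -0.151, 0.2] [-0.56 -0.19 -0.25  1.52  0.    2.58]
[0, 1, 0, 0] [0.481, -0.151, 0.032] [-0.56 -0.13 -0.5   1.2   0.    2.58]
[0, 1, 0, 0] [0.515, 0.152, 0.05] [ 0.04 -0.04 -0.38  1.23  0.   -3.1 ]
[0, 1, 0, 0] [0.67, 0.192, 0.23] [ 0.09  0.42  0.46  1.61  0.   -3.05]
[0, 1, 0, 0] [0.464, 0.277, 0.12] [ 0.3  -0.07 -0.28  1.36  0.   -2.85]
[0, 0, 1, 0] [0.481, -0.151, 0.2] [-0.56 -0.19 -0.25  1.52  0.   -0.56]
[0, 0, 1, 0] [0.481, -0.151, 0.032] [-0.56 -0.13 -0.5   1.2   0.   -0.56]
[0, 0, 1, 0] [0.515, 0.152, 0.05] [ 0.04 -0.04 -0.38  1.23  0.    0.04]
[0, 0, 1, 0] [0.67, 0.192, 0.23] [0.09 0.42 0.46 1.61 0.   0.09]
[0, 0, 1, 0] [0.464, 0.277, 0.12] [ 0.3  -0.07 -0.28  1.36  0.    0.3 ]
[0, 0, 1, 0]
2874 [[ 0.4591 -0.176   0.086 ]
 [ 0.5064 -0.1284  0.0907]
 [ 0.4823 -0.1522  0.0883]] 3.4917
```

View pics/w1.png

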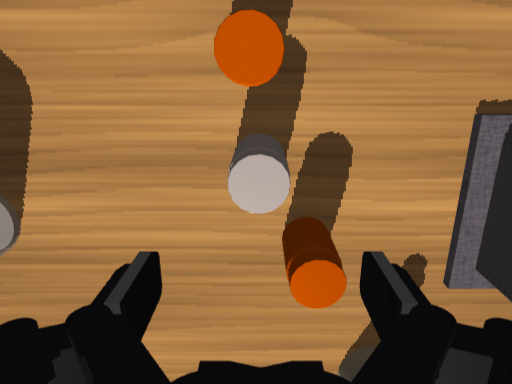

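The wrist view shows the white jar at pixel (259,183), with orange jars at (249,48) and (318,284). The jar top measures (0.483, -0.152), z 0.088, which agrees with the top view. Next is the grasp, then the transfer to above the bay with a look from there.

```bash
cat >> h.py <<'E'
Q=[0,0,1,0]
def pose():
    T=arm.read_state(); M=np.eye(4); w,x,y,z=T["tcp_rot"]; M[:3,:3]=R.from_quat([x,y,z,w]).as_matrix(); M[:3,3]=T["tool_pos"]; return M
def fz(): return arm.read_state()["contact_force"][2]
E
python3 - <<'E'
from h import *
arm.movel([.483,-.152,.032],Q,speed=.2)
arm.command_gripper(.045); s=arm.read_state(); print(s["gripper_width"],s["gripper_force"],s["tool_pos"])
arm.movel([.483,-.152,.24],speed=.3)
arm.move_pose([.515,.06,.26],Q)
arm.movel([.515,.152,.22],speed=.25)
M=pose(); c=arm.capture("wrist"); save(c,"w2.png"); W=cloud(c,M@c["tool_from_camera"]); np.save("W2.npy",W); s=arm.read_state()
print(s["gripper_width"],s["contact_force"],s["clock"])
Z=W[...,2]
for u in range(0,512,32): print(u,[tuple(int(round(1000*a)) if a==a else 0 for a in W[v,u]) for v in range(20,384,45)])
E
```

```text
0.05061462827942097 62.53377285785973 [ 0.48364089 -0.15222324  0.03335495]
0.05041533205341056 [-0.1206001  -0.10515615 -3.05116488] 7.2167
0 [(386, -98, -1), (426, -105, 2), (470, -117, -1), (517, -128, -1), (548, -94, 57), (579, -79, 87), (684, -166, 1), (751, -181, 1), (503, 91, 300)]
32 [(386, -66, 1), (426, -75, 0), (470, -84, -1), (517, -93, 0), (557, -81, 31), (624, -115, 0), (685, -127, 0), (752, -141, 0), (503, 99, 301)]
64 [(386, -36, 0), (426, -43, 1), (470, -50, 1), (517, -59, 0), (568, -67, 1), (624, -78, -1), (685, -88, 0), (503, 98, 286), (509, 102, 295)]
96 [(386, -6, -1), (426, -12, -1), (470, -18, 0), (517, -25, 0), (569, -33, -1), (624, -40, 1), (684, -49, 1), (507, 104, 281), (522, 103, 283)]
128 [(386, 25, 1), (426, 20, 0), (470, 15, -1), (517, 10, 2), (569, 3, 0), (624, -3, -1), (685, -11, -1), (512, 111, 276), (749, 8, 71)]
160 [(386, 56, 0), (426, 52, 0), (470, 49, 2), (517, 44, -1), (569, 39, -1), (623, 34, 1), (501, 119, 268), (499, 126, 291), (498, 130, 305)]
192 [(386, 86, 0), (427, 84, 1), (460, 102, 109), (507, 88, 48), (546, 88, 62), (504, 122, 232), (
[... 707 characters left out ...]
, (501, 229, 74), (542, 233, 73), (587, 236, 72), (503, 181, 265), (498, 174, 291), (500, 171, 303)]
384 [(386, 269, 0), (427, 273, 0), (463, 249, 83), (501, 256, 73), (543, 262, 71), (587, 266, 73), (603, 252, 119), (512, 189, 276), (612, 226, 199)]
416 [(386, 299, 0), (427, 305, 0), (460, 264, 107), (501, 284, 73), (542, 290, 72), (587, 296, 72), (603, 278, 119), (510, 197, 278), (524, 198, 281)]
448 [(386, 330, 0), (427, 337, 0), (460, 285, 111), (496, 298, 98), (529, 297, 109), (566, 301, 113), (603, 304, 120), (503, 202, 286), (523, 207, 282)]
480 [(386, 361, -1), (427, 369, -1), (470, 377, 0), (518, 386, 0), (568, 395, 1), (624, 406, 1), (685, 418, 1), (504, 211, 285), (504, 203, 299)]
```

View pics/w2.png

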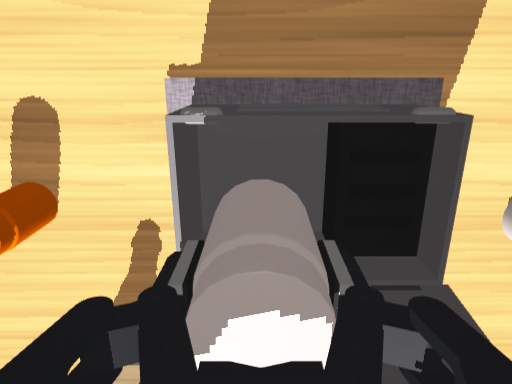

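The wrist view shows the jar held upright over the empty half. The front wall's inner face is at x≈0.463, the foam edge at y≈0.217 and the floor at z 0.017, so the case is at about (0.529, 0.192). Lowering with force feedback.

```bash
python3 - <<'E'
from h import *
arm.movel([.520,.152,.058],speed=.15); arm.dwell(.2); f0=fz(); z=.058; print("f0",f0)
while z>.043:
    z-=.0015; arm.movel([.520,.152,z],speed=.03); f=fz()
    if f-f0>3: break
s=arm.read_state(); print(z,f,s["tool_pos"],s["contact_force"])
arm.command_gripper(.066); arm.dwell(.2); print(arm.read_state()["gripper_width"],fz())
arm.movel([.520,.152,.16],speed=.12); arm.movel([.520,.152,.33],speed=.4)
M=pose(); c=arm.capture("wrist"); save(c,"w3.png"); W=cloud(c,M@c["tool_from_camera"])
k=(W[...,2]>.09)&(W[...,2]<.12)&(abs(W[...,0]-.52)<.05)&(abs(W[...,1]-.152)<.05); print("jar top",k.sum(),np.round([W[k].min(0),W[k].max(0),W[k].mean(0)],4))
print(arm.read_state()["clock"])
E
```

```text
f0 -2.701592328382126
0.048999999999999995 1.7149447746025257 [0.52007388 0.15201739 0.04932744] [-1.19024906  0.00648472  1.71494477]
0.06599637832471647 -1.2380768960175879
jar top 1601 [[0.4946 0.1285 0.0905]
 [0.5433 0.1763 0.107 ]
 [0.5177 0.152  0.1043]]
12.35
```

View pics/w3.png

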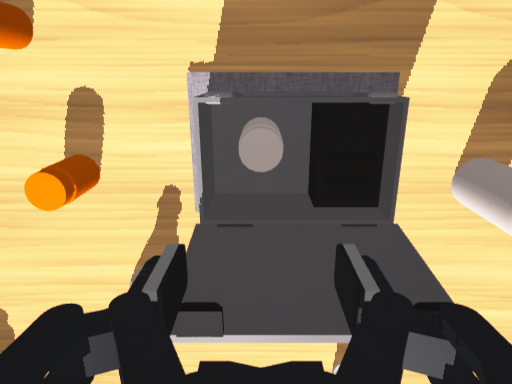

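The jar stands upright and released at about (0.518, 0.152), pixel (261,145), with its top at z 0.104, so the lid can close over it. Next I swing the lid from behind along its arc.

```bash
cat >> h.py <<'E'
HX,HZ,CY=.599,.115,.192
def tip(th,rho): return np.array([HX-rho*np.cos(th)+.008*np.sin(th), CY, HZ+rho*np.sin(th)+.008*np.cos(th)])
E
python3 - <<'E'
from h import *
arm.command_gripper(0.0); arm.movel([.520,.152,.36],speed=.4)
arm.movel([.675,.192,.36],speed=.3)
arm.movel([.675,.192,.24],speed=.25); print(arm.read_state()["contact_force"],arm.read_state()["clock"])
for th in np.r_[1.65,np.arange(1.5,.2,-.15),.15]:
    arm.movel(tip(th,.125)+[.012,0,0],speed=.12); s=arm.read_state(); print(round(th,2),s["contact_force"].round(1))
    if np.linalg.norm(s["contact_force"])>15: break
print(s["clock"],s["tool_pos"])
c=arm.capture("side"); save(c,"s4.png"); np.savez("s4.npz",**c)
E
```

```text
[-0.05912502 -0.17301313  0.17603189] 15.075
1.65 [ 1.  -0.2 -0.2]
1.5 [ 0.5  0.1 -0.4]
1.35 [0.2 0.2 0.3]
1.2 [ 0.9 -0.7  0.7]
1.05 [ 0.8 -0.7 -0.1]
0.9 [ 0.6 -0.4  1. ]
0.75 [ 0.5 -0.1  0.5]
0.6 [0.3 0.6 0.7]
0.45 [-0.8  0.5 -0.1]
0.3 [ 0.2 -1.   0.6]
0.15 [-0.4 -0.4 -0.9]
18.6917 [0.48858328 0.19194467 0.14176383]
```

View pics/s4.png

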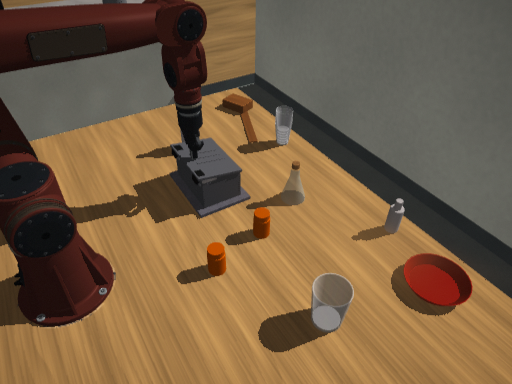

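The side view shows the lid lying almost shut on the case (around (210,165)), with everything else undisturbed. Now I press each corner with force feedback.

```bash
cat >> h.py <<'E'
def press(y,x=.462,fmax=26):
    arm.movel([x,y,.150],Q,speed=.25); arm.dwell(.15); f0=fz(); z=.141; arm.movel([x,y,z],speed=.1); log=[]
    while z>.105:
        z-=.001; arm.movel([x,y,z],speed=.03); s=arm.read_state(); f=s["contact_force"][2]-f0; log.append((round(s["tool_pos"][2]*1e3,1),round(f,1)))
        if f>fmax: break
    arm.movel([x,y,.150],speed=.1); print(y,log,arm.read_state()["clock"],flush=True)
E
python3 - <<'E'
from h import *
p=arm.read_state()["tool_pos"]; arm.movel([p[0],p[1],.155],speed=.2)
press(.277)
press(.107)
E
```

```text
0.277 [(np.float64(140.1), np.float64(-0.0)), (np.float64(139.1), np.float64(0.5)), (np.float64(137.9), np.float64(1.5)), (np.float64(136.9), np.float64(0.6)), (np.float64(135.9), np.float64(0.5)), (np.float64(134.9), np.float64(-0.0)), (np.float64(134.0), np.float64(1.4)), (np.float64(133.2), np.float64(2.8)), (np.float64(132.4), np.float64(5.8)), (np.float64(131.7), np.float64(8.3)), (np.float64(131.0), np.float64(9.8)), (np.float64(130.2), np.float64(12.0)), (np.float64(129.1), np.float64(11.9)), (np.float64(128.0), np.float64(11.0)), (np.float64(126.8), np.float64(10.5)), (np.float64(125.6), np.float64(8.9)), (np.float64(124.4), np.float64(6.4)), (np.float64(123.1), np.float64(5.1)), (np.float64(122.0), np.float64(3.2)), (np.float64(121.2), np.float64(6.0)), (np.float64(120.5), np.float64(7.8)), (np.float64(119.8), np.float64(9.9)), (np.float64(119.1), np.float64(13.5)), (np.float64(118.4), np.float64(13.3)), (np.float64(117.7), np.float64(16.8)), (np.float64(117.1), np.float64(21.2)), (np.float64(116.5), np.float64(23.0)), (np.float64(115.7), np.float64(25.5)), (np.float64(115.1
[... 454 characters left out ...]
)), (np.float64(129.7), np.float64(8.4)), (np.float64(128.8), np.float64(9.7)), (np.float64(127.7), np.float64(11.0)), (np.float64(126.6), np.float64(9.1)), (np.float64(125.4), np.float64(7.9)), (np.float64(124.3), np.float64(6.5)), (np.float64(123.1), np.float64(3.5)), (np.float64(121.9), np.float64(3.4)), (np.float64(121.1), np.float64(3.4)), (np.float64(120.3), np.float64(7.0)), (np.float64(119.6), np.float64(8.4)), (np.float64(118.9), np.float64(12.4)), (np.float64(118.2), np.float64(12.7)), (np.float64(117.5), np.float64(16.8)), (np.float64(116.9), np.float64(20.1)), (np.float64(116.2), np.float64(23.6)), (np.float64(115.5), np.float64(24.7)), (np.float64(114.8), np.float64(28.0))] 36.7
```

Both corners show the catch giving way, followed by a hard stop at about z 0.122, close to the expected 0.123. Now I back off and check both corner heights.

```bash
python3 - <<'E'
from h import *
arm.movel([.44,.192,.33],Q,speed=.3)
M=pose(); c=arm.capture("wrist"); save(c,"w5.png"); W=cloud(c,M@c["tool_from_camera"])
for n,C in(("wrist",W),("top",None)):
    if C is None: C=cloud(arm.capture("top"))
    for y in(.277,.107,.192):
        k=(abs(C[...,0]-.465)<.01)&(abs(C[...,1]-y)<.012)&(C[...,2]>.09)&(C[...,2]<.16); print(n,y,k.sum(),np.median(C[k][:,2]).round(4) if k.any() else None)
print(arm.read_state()["clock"],arm.read_state()["contact_force"])
E
```

```text
wrist 0.277 417 0.1228
wrist 0.107 426 0.1223
wrist 0.192 419 0.1221
top 0.277 2 0.12
top 0.107 62 0.1215
top 0.192 63 0.121
37.6167 [ 0.39214377  0.69807232 -0.27427704]
```

View pics/w5.png

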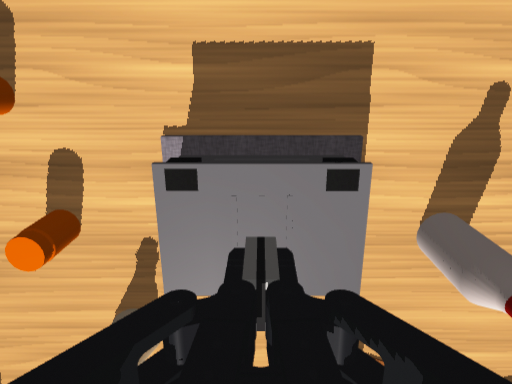

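The lid lies flat. Its corner pads at (181,180) and (343,180) measure 0.122–0.123 m, so both are home, and the gripper is clear.

```bash
python3 -c "
from workcell import arm
print(arm.job_done())"
```

```text
the job is handed in; nothing more can be done
None
```

The white jar stands upright and released in the empty half of the case, the lid is shut with both front corners snapped home (peak press about 29 N), and the job was handed in at about 38 s without the arm going near the flask, beaker or wash bottle.

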